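Load the dish carrier and lift it level

ROBOT

A 7-joint arm with a two-finger parallel gripper is mounted at the origin on a cart in front of the work surface, level with it; the furniture and walls round the work are solid. World frame = base frame: x ahead of the robot, y to its left, z up, the work surface at z = 0. Lengths are in mm, angles in rad, forces in N, time in s.
With the tool pointing down it reaches from about 400 to 925 mm from the base axis. Payload 5.6 kg.
Tool frame: the origin (TCP) lies at the very end of the fingers, on their centre line; the grasp point (between the pads) lies 19 mm behind it (r.pinch_z is the distance from the TCP to the grasp point, in mm); z points along the fingers, y is the line along which they close (so a half turn about z gives the same grasp; the last joint's range is limited). The gripper opens to 85 mm and grips with 20 to 120 N. Pads are 22 mm wide; open, the fingers measure 114 mm over their backs; the gripper's body (76 mm by 85 mm) begins 54 mm behind the grasp point. The pads swing forward as they close: fully open they stand 13 mm farther back than shut.
Start: joints at [1.224, 0.468, -0.012, 1.603, 0.006, 1.071, -0.056], TCP at [194.405, -620.254, 231.29] pointing down, gripper open.
Joint ranges: [-2.53, 2.53], [-0.31, 2.02], [-1.57, 1.55], [0.28, 2.44], [-1.29, 4.43], [0.15, 1.84], [-2.92, 2.92]. Speed limits (rad/s): [2.57, 2.57, 3.14, 3.14, 3.14, 3.14, 3.14].

INTERFACE

Orientations are given as a unit quaternion [w, x, y, z].
In Python, from rig import r gives the robot as it stands.
- The arm moves only by the shell command python3 -m crank 'ROWS' [FORCE]. ROWS is a JSON object of lists of equal length, an entry for each row: "twist": the turn, a rotation vector about the tool's x, y, z in degrees, a list of three; "offset": the shift along the tool's x, y, z in m, a list of three; "gripper": the opening, from 0 (shut) to 1 (fully open). In form: {"twist": [[ax, ay, az], ...], "offset": [[x, y, z], ...], "gripper": [gripper, ...]}. A call has 1 to 12 rows; each row shifts and turns the commanded pose from where the row before left it, along the tool's axes as they then stand; what a row does not reach is not made up. A row lasts 1/8 s, in which the tool goes at most 62.5 mm and 10.7 degrees, less where a joint would pass 70% of its speed; a pose out of reach is approached as far as the arm can. A call is refused whole if a number of a shift passes 0.0625 or a number of a turn 10.7, either way. A call with a gripper value outside its range is refused whole. The fingers move at their own pace and stop on an object; FORCE is the grip in N (left out, the last holds). Time passes only in rows, so rows that do not move let the fingers close. It gives the time, the measured TCP pose, the force, the opening and the grip force at its end, in the units of the state.
- r.read_state(): the state, without advancing time (a new reading comes with each control period).
- r.camera(name): name is "scene" or "top"; returns (picture, depth): 420x560x3 uint8, red, green, blue; 420x560 float32, mm along the optical axis (not along the pixel's ray), 0 where there is no reading.
- r.get_calibration(name): a dict with "fx", "fy", "cx", "cy" (pixels), "R" (3x3) and "t" (3): a world point X has camera coordinates R X + t. Camera axes: x right, y down, z forward; pixel columns grow to the right and rows downward; lengths in mm; the calibration is good to about 2 mm. A picture is of the moment at which its call begins. get_calibration takes no time and is no camera call.
- r.job_done(): hands the job in; it is judged then, once.
The state is a dict: "t": time; "joints": joint angles; "qvel": joint speeds; "tau": joint torques, N m; "tcp_pos": TCP position; "tcp_rot": TCP orientation; "wrist_force": force on the tool from outside, world axes, zero at the start; "ft_torque": the same for the moment, N m; "width": opening from 0.0 (shut) to 1.0 (fully open); "gripper_force": force on a finger pad.
Only numpy, scipy, OpenCV 4.12 (cv2) and the standard library are available. Lean on these libraries where they do the work, as an engineer would, in place of code of your own. Each camera call takes 0.05 s, during which the arm holds its last target. There are 200 camera calls.

TASK

Two square sample dishes are standing loose on the worktop; set them flat in the empty bay of the two-bay carrier, one squarely on top of the other and in line with the carrier, so that it is loaded evenly like the other bay. Then take the carrier by its handle, lift it straight up until its underside is about 13 cm above the worktop and hold it there, level and still, with both piles riding on it and nothing else supporting it; finish while still holding it. Keep the carrier level all the way, and leave the round tin, the pile already loaded and everything else undisturbed.

Things in the scene. Friction and masses are not known exactly. Their poses are not given: they have to be found in the camera images.
- carrier: loose white carrier, 220 (x) x 82 (y) mm, 0.32 kg empty; 5 mm high lip all round, 74 mm clear between the long lips. Origin: centre of underside, z up. Handle arch across the middle: posts at y = +-33 mm, bar on top. Bays: 66 mm square grey pads, top 4.5 mm above the underside, centred at x = +72 mm (empty) and -72 (two stacked dishes); balances at the handle if evenly loaded
- carrier_bay (a point): centre of the top face of the grey pad in the empty bay, 72 mm along the carrier's +x axis and 4.5 mm above its underside; axes as the carrier's
- carrier_grip (a point): centre of the aluminium handle bar, 112 mm above the carrier's underside; the bar is straight, 78 mm long along the carrier's y, 14 mm thick in the carrier's x, 24 mm high, with flat sides; free space of 55 mm below it between the posts. Axes as the carrier's
- dish_a: closed square aluminium sample dish, 58 x 58 x 22 mm high, vertical sides, flat top and underside, about 85 g; origin at the centre of its underside, z up, x and y square to its sides. One of the two loose ones on the worktop; the two may be used in either order
- dish_b: closed square aluminium sample dish, 58 x 58 x 22 mm high, vertical sides, flat top and underside, about 85 g; origin at the centre of its underside, z up, x and y square to its sides. The other loose one
- dish_c: closed square aluminium sample dish, 58 x 58 x 22 mm high, vertical sides, flat top and underside, about 85 g; origin at the centre of its underside, z up, x and y square to its sides. Lower dish of the pile already standing in the carrier's other bay
- dish_d: closed square aluminium sample dish, 58 x 58 x 22 mm high, vertical sides, flat top and underside, about 85 g; origin at the centre of its underside, z up, x and y square to its sides. Upper dish of the pile already standing in the carrier's other bay
- round_tin: open round aluminium tin, 56 mm across, 27 mm high, standing near the loose dishes; not part of the job; origin under its centre
- brass_weight: brass knob weight, 38 mm across, 40 mm high, left alone; origin under its centre
- scoop: metal sample scoop with a blue handle, 186 x 62 x 30 mm, lying to the right of the carrier, left alone; origin under its centre

How it is judged:
By the outcome, as a careful person would: the job done as asked, in the order asked, and still so for the second after the job is handed in, while the arm keeps its last pose, push and grip.
It also fails if it takes over 72 s, if anything falls off the work surface, if the arm or the gripper's body presses on something with over 40 N, if the wrist force passes 120 N, or if a joint passes its speed limit or range.

## Working session

There is one attempt and no reset: what is moved stays moved. The work goes in short steps, Python scripts to look and compute and a shell command to move; the robot and the scene stay as the last step left them, time stands still between calls to the robot, and variables do not carry over. Pictures are saved under pics/ and viewed, at most 10 in all, crops included, and the job is handed in when it is done.

```bash
mkdir -p pics; ls; python3 - <<'E'
from rig import r
import cv2,numpy as np
s=r.read_state();print(s)
for n in("top","scene"):
    p,d=r.camera(n);cv2.imwrite(f"pics/{n}0.png",p[:,:,::-1]);np.save(f"pics/{n}0.npy",d)
    c=r.get_calibration(n);print(n,c)
print(r.pinch_z)
E
```

```text
pics
{'t': 0.0, 'joints': array([ 1.22399949,  0.46839832, -0.01157417,  1.60366022,  0.00603218,
        1.07139579, -0.05628454]), 'qvel': array([-1.23601772e-03, -9.56361471e-05,  6.07869388e-04, -3.60242938e-04,
        6.98117613e-04, -9.21080084e-04,  6.71304453e-05]), 'tau': array([ 1.08398287e-04, -5.32387769e+01,  2.16911745e-02, -2.51305872e+01,
        1.14578303e-02,  7.81935698e-03,  1.16097092e-05]), 'tcp_pos': array([ 194.18053269, -619.71374537,  230.30946254]), 'tcp_rot': array([-8.87167143e-04,  9.88489610e-01,  1.51286006e-01, -2.20607418e-04]), 'wrist_force': array([-0.64179421,  0.44599906, -0.32602236]), 'ft_torque': array([-0.03467654,  0.02579407, -0.03845507]), 'gripper_force': 0.0, 'width': 0.9993172926751592}
top {'fx': 544.5573342049677, 'fy': 544.5573342049677, 'cx': 282.79635514357705, 'cy': 218.48650917719527, 'R': array([[ 0.00138954, -0.99999765, -0.00166563],
       [-0.98719391, -0.00110604, -0.15952105],
       [ 0.15951883,  0.00186596, -0.98719312]]), 't': array([-140.06590809,  564.23500555, 1287.75936582])}
scene {'fx': 396.1473183986958, 'fy': 396.1473183986958, 'cx': 280.89690538855626, 'cy': 211.1314090212975, 'R': array([[ 0.56003054, -0.82846469,  0.00347087],
       [-0.43565725, -0.2980565 , -0.84933214],
       [ 0.7046762 ,  0.47413983, -0.5278474 ]]), 't': array([-445.3855027 ,  276.31413581,  577.03454073])}
18.700000000000003
```

View pics/top0.png

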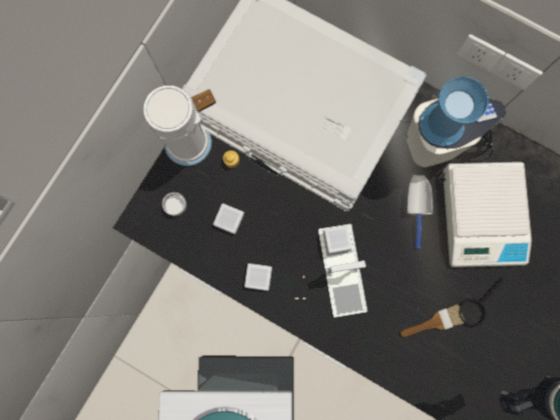

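View pics/scene0.png

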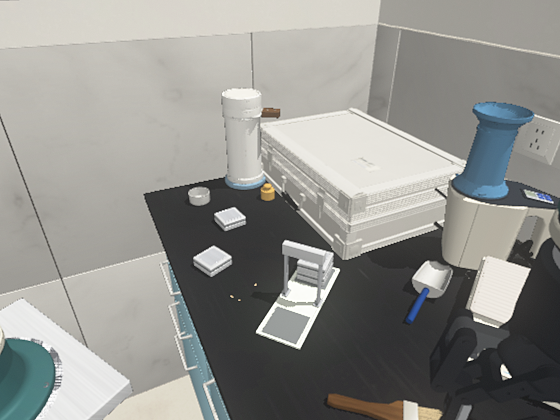

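Top view: the loose dishes are at (229,219) and (258,278), the tin at (174,205) and the carrier around (343,270). Its empty grey pad is at (348,298) and the loaded pile at (339,240). The scene view confirms this layout.

```bash
cat > h.py <<'E'
from rig import r
import cv2,numpy as np
def ray(c,uv,z):
    uv=np.atleast_2d(uv).astype(float)
    R,t=c["R"],c["t"]; o=-R.T@t
    d=np.c_[(uv[:,0]-c["cx"])/c["fx"],(uv[:,1]-c["cy"])/c["fy"],np.ones(len(uv))]@R
    return o+d*((z-o[2])/d[:,2])[:,None]
def cloud(c,d):
    v,u=np.indices(d.shape); P=np.stack([(u-c["cx"])/c["fx"]*d,(v-c["cy"])/c["fy"]*d,d],-1)
    return (P-c["t"])@c["R"]
def rect(pts):
    """min-area rectangle of world xy: centre, sides, angle deg mod 90"""
    (x,y),(a,b),th=cv2.minAreaRect(np.float32(pts[:,:2]))
    return np.round([x,y,a,b,(th+45)%90-45],1)
E
python3 - <<'E'
from h import *
for n in("top","scene"):
    c=r.get_calibration(n);d=np.load(f"pics/{n}0.npy");p=cv2.imread(f"pics/{n}0.png");W=cloud(c,d)
    reg=(W[...,0]>250)&(W[...,0]<900)&(W[...,1]>-250)&(W[...,1]<500)&(d>0)
    for nm,lo,hi in(("dish top",17,30),("carrier base",2,9),("pile",42,58),("bar",105,135)):
        m=(reg&(W[...,2]>lo)&(W[...,2]<hi)).astype(np.uint8)
        if nm!="carrier base": m=m
        k,l,st,ce=cv2.connectedComponentsWithStats(m)
        for i in range(1,k):
            if st[i,4]>60 and st[i,4]<6000:
                q=W[l==i]; print(n,nm,st[i,4],np.round(ce[i]),"z",np.round(np.median(q[:,2]),1),rect(q))
E
```

```text
top dish top 357 [206. 145.] z 24.0 [766.8  63.5  93.9 194.7  11.6]
top dish top 255 [124. 200.] z 23.2 [619.8 254.9   6.4 342.2 -30.1]
top dish top 106 [230. 159.] z 25.6 [723.   -5.5  37.1  36.1   3.4]
top dish top 61 [264. 161.] z 25.6 [714.1 -92.4  91.1  11.9 -33.3]
top dish top 166 [305. 185.] z 22.6 [ 654.6 -195.4  128.9    9.1  -29.3]
top dish top 499 [228. 218.] z 22.1 [569.5  -1.9  59.1  57.6 -22. ]
top dish top 206 [ 57. 304.] z 23.3 [358.9 406.9   6.2 250.8 -29.9]
top dish top 529 [258. 276.] z 21.7 [424.3 -77.4  58.   58.   -8.1]
top carrier base 61 [130. 196.] z 4.6 [629.6 244.9   9.9 108.  -30.2]
top carrier base 146 [175. 203.] z 4.2 [609.3 132.6  46.5  55.6  13.2]
top carrier base 63 [322. 236.] z 4.3 [ 525.9 -237.1   19.    47.9   -3.8]
top pile 71 [192. 151.] z 50.0 [737.5  89.9  29.4  87.5  29.2]
top pile 596 [ 90. 246.] z 49.8 [509.  318.2   6.5 599.4 -30.3]
top pile 61 [327. 237.] z 47.0 [ 5.115e+02 -2.445e+02  9.900e+00  5.430e+01 -5.000e-01]
top bar 62 [183.  82.] z 121.8 [883.4 101.    4.4  37.5 -32. ]
top bar 498 [264. 151.] z 118.9 [712.1 -91.2 363.4  11.2 -
[... 514 characters left out ...]
216.] z 21.9 [568.   -0.6  62.   58.4 -23.2]
scene dish top 532 [211. 258.] z 22.2 [423.6 -74.6  62.   58.7  -7.2]
scene carrier base 539 [110. 198.] z 5.6 [502.8 317.5  21.3 581.7 -30.2]
scene carrier base 85 [244. 187.] z 5.9 [734.9  85.1  43.8 113.1  37.7]
scene carrier base 70 [230. 226.] z 6.0 [550.2  -7.5  38.5  77.2  23.5]
scene carrier base 91 [212. 269.] z 5.5 [408.7 -87.8  41.3  79.7  39.2]
scene carrier base 84 [292. 279.] z 3.8 [ 4.798e+02 -2.410e+02  5.570e+01  1.700e+01  4.000e-01]
scene pile 1273 [109. 183.] z 50.1 [513.1 317.7  14.  576.7 -30.4]
scene pile 537 [281. 188.] z 50.4 [681.4 -52.5 399.  106.3 -29. ]
scene bar 3722 [165. 160.] z 120.0 [593.4 170.3 318.4 782.6  26. ]
```

```bash
cat > m.py <<'E'
from h import *
def measure(tag,layers,box,views=("top","scene"),live=True,mn=40):
    for n in views:
        c=r.get_calibration(n)
        if live:
            p,d=r.camera(n);cv2.imwrite(f"pics/{n}{tag}.png",p[:,:,::-1]);np.save(f"pics/{n}{tag}.npy",d)
        else: d=np.load(f"pics/{n}{tag}.npy")
        W=cloud(c,d);reg=(W[...,0]>box[0])&(W[...,0]<box[1])&(W[...,1]>box[2])&(W[...,1]<box[3])&(d>0)
        for nm,lo,hi in layers:
            k,l,st,ce=cv2.connectedComponentsWithStats((reg&(W[...,2]>lo)&(W[...,2]<hi)).astype(np.uint8))
            for i in range(1,k):
                if mn<st[i,4]<6000:
                    q=W[l==i]; print(n,nm,st[i,4],np.round(ce[i]),"z",np.round(np.median(q[:,2]),1),rect(q))
E
python3 - <<'E'
from m import *
measure("0",(("base",2.5,9),("pile",40,58),("bar",112,135),("all",2.5,140)),(340,590,-380,-130),live=False)
p=cv2.imread("pics/top0.png");g=cv2.cvtColor(p,cv2.COLOR_BGR2HSV)
c=r.get_calibration("top")
crop=p[205:330,295:395];cv2.imwrite("pics/crop.png",cv2.resize(crop,None,fx=4.5,fy=4.5,interpolation=cv2.INTER_CUBIC))
E
```

```text
top base 85 [351. 238.] z 4.8 [ 521.1 -311.6   80.9   23.2   10.6]
top base 57 [322. 234.] z 4.6 [ 528.8 -239.4   26.    49.6  -16. ]
top base 983 [344. 285.] z 4.8 [ 420.2 -291.   175.5   92.    11.7]
top pile 568 [338. 239.] z 47.7 [ 514.3 -272.5   58.1   58.4   11. ]
top bar 218 [347. 266.] z 122.8 [ 442.6 -286.1   14.    78.4    9.3]
top all 2068 [342. 265.] z 7.3 [ 446.  -286.5  225.4   96.7    9.6]
scene base 2584 [295. 310.] z 4.4 [ 442.3 -282.5  219.4   86.1    9.4]
scene pile 112 [327. 261.] z 48.1 [ 519.  -295.    58.3   13.3   16.9]
scene pile 140 [307. 265.] z 47.8 [ 489.7 -268.9   12.9   42.7   11.4]
scene bar 445 [303. 250.] z 122.6 [ 442.4 -284.5   16.5   78.     9.1]
scene all 4169 [300. 293.] z 5.5 [ 442.3 -282.5  219.4   86.1    9.4]
```

View pics/crop.png

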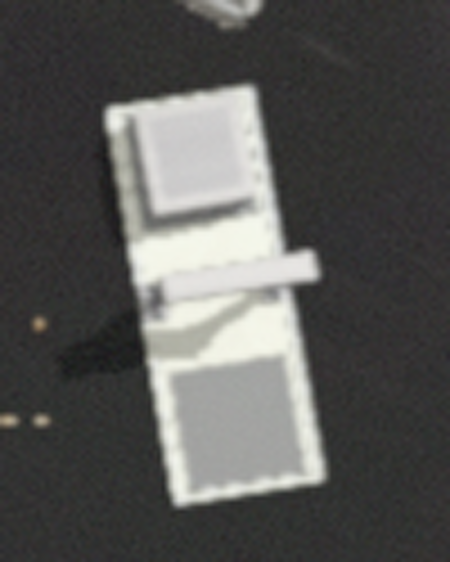

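The crop shows the pad at roughly (347,299) full-frame pixels, the pile at (338,239) and the bar at (347,267). The carrier is turned about 10°.

```bash
python3 - <<'E'
from h import *
for n,seed in(("top",(347,299)),("scene",(287,323))):
    p=cv2.imread(f"pics/{n}0.png");c=r.get_calibration(n)
    g=cv2.GaussianBlur(cv2.cvtColor(p,cv2.COLOR_BGR2GRAY),(3,3),0)
    v=int(g[seed[1],seed[0]]);m=(abs(g.astype(int)-v)<28).astype(np.uint8)
    k,l,st,ce=cv2.connectedComponentsWithStats(m,connectivity=4);i=l[seed[1],seed[0]]
    cn=max(cv2.findContours((l==i).astype(np.uint8),0,2)[0],key=cv2.contourArea)[:,0]
    print(n,v,st[i],"pad",rect(ray(c,cn,4.5)))
    d=np.load(f"pics/{n}0.npy");print("table z",np.round([np.median(cloud(c,d)[340:350,380:390,2])if n=="top" else np.median(cloud(c,d)[300:310,220:230,2])],1))
E
```

```text
top 163 [333 284  29  30 659] pad [ 371.3 -297.9   62.8   63.     9.4]
table z [-0.2]
scene 158 [ 262  307   47   37 1025] pad [ 372.4 -295.8   64.1   64.3    9.4]
table z [0.3]
```

```bash
cat > go.py <<'E'
import sys
from h import *
from scipy.spatial.transform import Rotation as Ro
x,y,z,yaw=map(float,sys.argv[1:5])
s=r.read_state();q=s["tcp_rot"];M=Ro.from_quat(np.r_[q[1:],q[0]]).as_matrix()
T=Ro.from_euler("z",yaw,degrees=True).as_matrix()@np.diag([1,-1,-1.])
print("now",np.round(s["tcp_pos"],1),"yaw",round(np.degrees(np.arctan2(M[1,0],M[0,0])),2),"w",round(s["width"],3),"F",np.round(s["wrist_force"],1),"grip",round(s["gripper_force"],1),"t",round(s["t"],2))
d=np.array([x,y,z])-s["tcp_pos"]
print("twist deg",np.round(Ro.from_matrix(M.T@T).as_rotvec(degrees=True),2),"then offset mm",np.round(T.T@d,1), "or offset first",np.round(M.T@d,1))
E
python3 go.py 424 -76 120 -7.6
```

```text
now [ 194.3 -619.8  230.4] yaw 17.4 w 0.999 F [ 0.1  0.4 -0. ] grip 0.0 t 0.1
twist deg [-0.09  0.03 25.  ] then offset mm [ 155.8 -569.4  110.4] or offset first [ 381.9 -450.   111.1]
```

```bash
python3 -m crank '{"twist":[[0,0,8.3],[0,0,8.3],[0,0,8.4],[0,0,0],[0,0,0],[0,0,0],[0,0,0],[0,0,0],[0,0,0],[0,0,0],[0,0,0],[0,0,0]],"offset":[[0,0,0],[0,0,0],[0,0,0],[0.016,-0.057,0],[0.016,-0.057,0],[0.016,-0.057,0],[0.016,-0.057,0],[0.016,-0.057,0],[0.016,-0.057,0],[0.016,-0.057,0],[0.016,-0.057,0],[0.016,-0.057,0]],"gripper":[1,1,1,1,1,1,1,1,1,1,1,1]}' 40; python3 go.py 424 -76 60 -7.6
```

```text
t: 1.6
tcp_pos: [405.3, -129.0, 231.3]
tcp_rot: [0.0, 0.998, -0.066, 0.0]
wrist_force: [1.3, -1.3, -0.3]
width: 0.998
gripper_force: 0.0
now [ 405.3 -129.   231.3] yaw -7.61 w 0.998 F [ 1.3 -1.3 -0.3] grip 0.0 t 1.6
twist deg [ 0.02 -0.02 -0.01] then offset mm [ 11.5 -55.  171.3] or offset first [ 11.5 -55.1 171.3]
```

```bash
python3 -m crank '{"twist":[[0,0,0],[0,0,0],[0,0,0],[0,0,0],[0,0,0],[0,0,0],[0,0,0]],"offset":[[0.006,-0.027,0.02],[0.0055,-0.027,0.04],[0,0,0.04],[0,0,0.04],[0,0,0.03],[0,0,0],[0,0,0]],"gripper":[1,1,1,1,1,1,1]}' >/dev/null; python3 go.py 424 -76 20 -7.6
```

```text
now [424.1 -78.8  62. ] yaw -7.59 w 1.0 F [-1.  -0.7  0.4] grip 0.0 t 2.48
twist deg [ 0.   -0.05  0.01] then offset mm [-0.4 -2.8 42. ] or offset first [-0.5 -2.8 42. ]
```

```bash
python3 -m crank '{"twist":[[0,0,0],[0,0,0],[0,0,0],[0,0,0],[0,0,0],[0,0,0]],"offset":[[0,-0.002,0.02],[0,0,0.015],[0,0,0.01],[0,0,0.008],[0,0,0.005],[0,0,0]],"gripper":[1,1,1,1,1,1]}' >/dev/null; python3 go.py 424 -76 3 -7.6
python3 -m crank '{"twist":[[0,0,0],[0,0,0],[0,0,0],[0,0,0],[0,0,0],[0,0,0]],"offset":[[0,0,0],[0,0,0],[0,0,0],[0,0,0],[0,0,0],[0,0,0]],"gripper":[0.4,0.4,0.4,0.4,0.4,0.4]}' 40; python3 go.py 424 -76 3 -7.6
```

```text
now [423.6 -76.8   3. ] yaw -7.59 w 1.0 F [0.1 0.  0.3] grip 0.0 t 3.23
twist deg [0.   0.03 0.01] then offset mm [ 0.3 -0.8  0. ] or offset first [ 0.3 -0.8  0. ]
t: 3.98
tcp_pos: [424.0, -76.8, 3.7]
tcp_rot: [0.0, 0.998, -0.066, 0.0]
wrist_force: [-0.3, -0.5, 5.9]
width: 0.673
gripper_force: 43.1
now [424.  -76.8   3.7] yaw -7.6 w 0.673 F [-0.3 -0.5  5.9] grip 43.1 t 3.98
twist deg [ 0.01 -0.04  0.  ] then offset mm [-0.1 -0.8  0.7] or offset first [-0.1 -0.8  0.7]
```

```bash
python3 -m crank '{"twist":[[0,0,0],[0,0,0],[0,0,0],[0,0,0],[0,0,0],[0,0,0],[0,0,-8.6],[0,0,-8.6],[0,0,0]],"offset":[[0,0,-0.01],[0,0,-0.02],[0,0,-0.035],[0,0,-0.035],[0,0,-0.035],[0,0,-0.025],[0,0,0],[0,0,0],[0,0,0]],"gripper":[0.4,0.4,0.4,0.4,0.4,0.4,0.4,0.4,0.4]}' 40 >/dev/null; python3 go.py 371.8 -296.9 160 9.6
```

```text
now [423.6 -76.9 163.7] yaw 9.5 w 0.664 F [-0.4 -0.4 -0.8] grip 43.0 t 5.1
twist deg [ 0.01 -0.01 -0.1 ] then offset mm [-87.7 208.3   3.7] or offset first [-87.4 208.4   3.7]
```

```bash
python3 -m crank '{"twist":[[0,0,0],[0,0,0],[0,0,0],[0,0,0],[0,0,0],[0,0,0],[0,0,0],[0,0,0],[0,0,0]],"offset":[[-0.008,0.02,0],[-0.016,0.037,0],[-0.016,0.037,0],[-0.016,0.037,0],[-0.016,0.037,0],[-0.011,0.027,0],[-0.0045,0.013,0],[0,0,0],[0,0,0]],"gripper":[0.4,0.4,0.4,0.4,0.4,0.4,0.4,0.4,0.4]}' 40 >/dev/null; python3 go.py 371.8 -296.9 40 9.6
python3 - <<'E'
from m import *
measure("1",(("fing",60,175),),(300,440,-370,-220))
E
```

```text
now [ 372.6 -295.1  163.2] yaw 9.67 w 0.664 F [ 0.3  0.1 -1.4] grip 43.0 t 6.22
twist deg [-0.04 -0.    0.07] then offset mm [ -1.1   1.7 123.2] or offset first [ -1.1   1.8 123.2]
top fing 76 [340. 269.] z 122.7 [ 434.7 -277.1    8.4   60.1    1.2]
scene fing 397 [287. 260.] z 166.7 [ 395.  -294.1  104.4   68.7   11.6]
```

View pics/scene1.png

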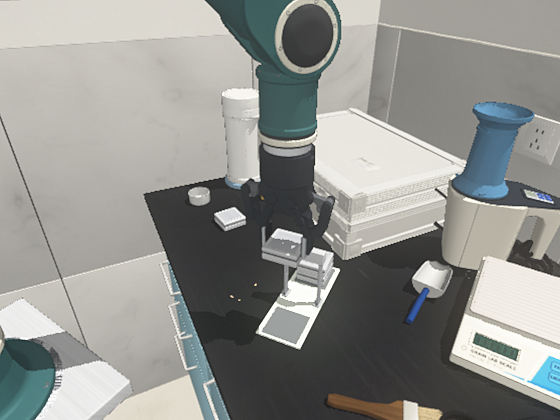

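Dish in hand at (283,243), level, above the bay; the route down is clear. I'll check the dish's centre against the TCP.

```bash
python3 - <<'E'
from m import *
c=r.get_calibration("scene");d=np.load("pics/scene1.npy");W=cloud(c,d)
w=W[225:275,255:315];z=w[...,2]
R=np.radians(9.6)
loc=(w[...,:2]-[372.2,-295.6])@np.array([[np.cos(R),-np.sin(R)],[np.sin(R),np.cos(R)]])
f=(abs(loc[...,0])<50)&(abs(loc[...,1])<60)&(z>150)
for a in range(150,190,4):
    k=f&(z>=a)&(z<a+4)
    if k.sum()>5: print(a,k.sum(),np.round([loc[k][:,0].min(),loc[k][:,0].max(),loc[k][:,1].min(),loc[k][:,1].max()],1))
E
```

```text
158 13 [-27.1 -24.7 -26.4  25.5]
162 79 [-29.2  -6.1 -27.   30.2]
166 94 [-29.2  -1.2 -32.7  30.2]
170 101 [-28.9  -5.2 -35.9  36.4]
174 91 [-28.5  -6.4 -38.   43.6]
178 496 [-29.6  30.2 -40.2  43.8]
182 420 [-27.1  28.3 -40.2  44.2]
186 54 [-12.5  10.5 -39.9  43. ]
```

```bash
python3 -m crank '{"twist":[[0,0,0],[0,0,0],[0,0,0],[0,0,0],[0,0,0],[0,0,0],[0,0,0],[0,0,0],[0,0,0]],"offset":[[-0.001,0.0015,0.015],[0,0,0.03],[0,0,0.03],[0,0,0.025],[0,0,0.02],[0,0,0.01],[0,0,0.008],[0,0,0],[0,0,0]],"gripper":[0.4,0.4,0.4,0.4,0.4,0.4,0.4,0.4,0.4]}' 40 >/dev/null; python3 go.py 371.8 -296.9 9 9.6
```

```text
now [ 371.8 -298.4   25.8] yaw 9.6 w 0.666 F [-0.   0.2 -0.6] grip 43.0 t 7.45
twist deg [ 0.05 -0.04  0.  ] then offset mm [ 0.2 -1.5 16.8] or offset first [ 0.2 -1.5 16.7]
```

```bash
python3 go.py 371.8 -296.9 9 9.6
```

```text
now [ 371.8 -298.4   25.8] yaw 9.6 w 0.666 F [-0.   0.2 -0.6] grip 43.0 t 7.45
twist deg [ 0.05 -0.04  0.  ] then offset mm [ 0.2 -1.5 16.8] or offset first [ 0.2 -1.5 16.7]
```

Same reading without time passing. I'll descend in small steps and watch the force.

```bash
python3 -m crank '{"twist":[[0,0,0],[0,0,0],[0,0,0],[0,0,0],[0,0,0],[0,0,0]],"offset":[[0,-0.001,0.006],[0,0,0.005],[0,0,0.003],[0,0,0.002],[0,0,0],[0,0,0]],"gripper":[0.4,0.4,0.4,0.4,0.4,0.4]}' 40 >/dev/null; python3 go.py 371.8 -296.9 9 9.6
python3 -m crank '{"twist":[[0,0,0],[0,0,0],[0,0,0]],"offset":[[0,0,0.001],[0,0,0],[0,0,0]],"gripper":[0.4,0.4,0.4]}' 40 >/dev/null; python3 go.py 371.8 -296.9 9 9.6
```

```text
now [ 371.3 -297.2    9.3] yaw 9.6 w 0.668 F [-0.2 -0.2 -0.5] grip 43.0 t 8.2
twist deg [ 0. -0.  0.] then offset mm [ 0.5 -0.2  0.3] or offset first [ 0.5 -0.2  0.3]
now [ 371.3 -297.2    8.3] yaw 9.6 w 0.669 F [ 0.4 -0.3 -0.7] grip 43.1 t 8.57
twist deg [ 0. -0.  0.] then offset mm [ 0.5 -0.2 -0.7] or offset first [ 0.5 -0.2 -0.7]
```

```bash
python3 -m crank '{"twist":[[0,0,0],[0,0,0],[0,0,0]],"offset":[[0,0,0.001],[0,0,0],[0,0,0]],"gripper":[0.4,0.4,0.4]}' 40 >/dev/null; python3 go.py 371.8 -296.9 9 9.6
python3 -m crank '{"twist":[[0,0,0],[0,0,0],[0,0,0]],"offset":[[0,0,0.001],[0,0,0],[0,0,0]],"gripper":[0.4,0.4,0.4]}' 40 >/dev/null; python3 go.py 371.8 -296.9 9 9.6
```

```text
now [ 371.3 -297.2    8.2] yaw 9.6 w 0.667 F [-3.4  1.9 12.1] grip 44.5 t 8.95
twist deg [ 0.02  0.01 -0.  ] then offset mm [ 0.5 -0.2 -0.8] or offset first [ 0.5 -0.2 -0.8]
now [ 371.3 -297.2    8.2] yaw 9.6 w 0.665 F [-5.1  3.9 24.4] grip 45.8 t 9.32
twist deg [0.04 0.03 0.  ] then offset mm [ 0.5 -0.2 -0.8] or offset first [ 0.5 -0.2 -0.8]
```

Contact. I'll ease off 1.5 mm, open gently and rise.

```bash
python3 -m crank '{"twist":[[0,0,0],[0,0,0],[0,0,0],[0,0,0],[0,0,0],[0,0,0],[0,0,0],[0,0,0],[0,0,0],[0,0,0],[0,0,0]],"offset":[[0,0,-0.0015],[0,0,0],[0,0,0],[0,0,0],[0,0,0],[0,0,-0.01],[0,0,-0.03],[0,0,-0.04],[0,0,-0.04],[0,0,-0.04],[0,0,-0.02]],"gripper":[0.4,0.72,0.78,0.85,0.85,0.85,0.85,0.85,0.85,1,1]}' 40 >/dev/null; python3 go.py 568.8 -1.2 190 -22.6
```

```text
now [ 372.  -297.7  190.7] yaw 9.6 w 1.0 F [-0.  -0.6  0.2] grip 0.0 t 10.7
twist deg [ 0.14 -0.19 32.2 ] then offset mm [  67.7 -349.3    0.7] or offset first [ 243.5 -259.5    0.5]
```

```bash
python3 -m crank '{"twist":[[0,0,0],[0,0,0],[0,0,0],[0,0,0],[0,0,0],[0,0,0],[0,0,0],[0,0,10.5],[0,0,10.5],[0,0,10.5],[0,0,0.7],[0,0,0]],"offset":[[0.02,-0.02,0],[0.04,-0.043,0],[0.045,-0.048,0],[0.045,-0.048,0],[0.045,-0.048,0],[0.035,-0.037,0],[0.0135,-0.0155,0],[0,0,0],[0,0,0],[0,0,0],[0,0,0],[0,0,0]],"gripper":[1,1,1,1,1,1,1,1,1,1,1,1]}' 40 >/dev/null; python3 go.py 568.8 -1.2 60 -22.6
python3 - <<'E'
from m import *
measure("2",(("base",2.5,9),("dish",20,32),("pile",40,58),("bar",112,135)),(300,590,-380,-130))
E
```

```text
now [562.4  -9.4 188. ] yaw -22.47 w 0.995 F [ 0.5 -0.2  0.5] grip 0.0 t 12.2
twist deg [ 0.02 -0.01  0.13] then offset mm [  2.8 -10.  128. ] or offset first [  2.8 -10.  128. ]
top base 49 [321. 234.] z 4.3 [ 532.4 -236.3   18.1   32.1   -9.8]
top base 570 [340. 268.] z 4.6 [ 448.7 -282.8  114.    95.7    5.4]
top base 125 [359. 303.] z 4.3 [ 361.  -327.4   41.    84.4  -26.7]
top base 76 [335. 307.] z 4.7 [ 354.9 -266.5   59.    20.5   16.9]
top dish 570 [348. 298.] z 25.9 [ 371.7 -297.3   58.2   58.2    9.2]
top pile 568 [338. 239.] z 47.8 [ 514.4 -272.7   58.    58.1   10.3]
top bar 218 [347. 266.] z 122.8 [ 442.4 -286.    14.2   78.     8.7]
scene base 1690 [300. 307.] z 4.2 [ 442.1 -283.9  221.3   83.8    9.5]
scene dish 41 [327. 272.] z 25.3 [ 517.8 -298.8   57.     3.3    7.8]
scene dish 91 [307. 274.] z 25.2 [ 486.7 -270.2    4.3   42.3   10.3]
scene dish 912 [285. 317.] z 26.7 [ 371.3 -295.7   59.4   58.    10. ]
scene pile 115 [327. 261.] z 48.3 [ 518.8 -295.2   60.    13.6   17.3]
scene pile 143 [307. 265.] z 47.6 [ 489.8 -269.    13.7   42.7    9.7]
scene bar 441 [303. 250.] z 122.7 [ 441.8 -285.    16.4   77.3    9.8]
```

```bash
python3 - <<'E'
import cv2,numpy as np
a=cv2.imread("pics/top2.png")[205:330,285:405];b=cv2.imread("pics/scene2.png")[225:355,240:365]
cv2.imwrite("pics/v2.png",np.hstack([cv2.resize(a,(390,406)),cv2.resize(b,(390,406))]))
E
```

```text
(no output)
```

View pics/v2.png

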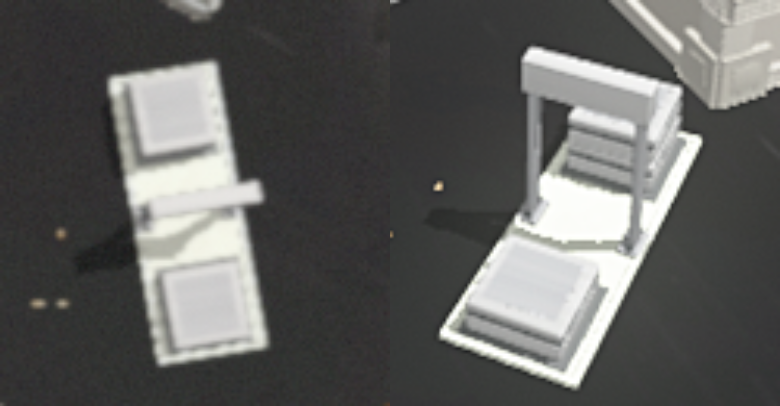

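The left panel shows the dish centred on the pad (≈(203,305) of the crop) and the right one shows it seated flat. It measures (371.5,-296.5), top at z 26.5. Now dish B.

```bash
python3 -m crank '{"twist":[[0,0,0],[0,0,0],[0,0,0],[0,0,0],[0,0,0],[0,0,0]],"offset":[[0.003,-0.009,0.02],[0,0,0.04],[0,0,0.04],[0,0,0.025],[0,0,0],[0,0,0]],"gripper":[1,1,1,1,1,1]}' 40 >/dev/null; python3 go.py 568.8 -1.2 3 -22.6
```

```text
now [569.3  -1.3  62.9] yaw -22.56 w 0.995 F [ 0.5 -0.4  0. ] grip 0.0 t 13.05
twist deg [-0.03 -0.02  0.04] then offset mm [-0.5  0.1 59.9] or offset first [-0.5  0.2 59.9]
```

```bash
python3 -m crank '{"twist":[[0,0,0],[0,0,0],[0,0,0],[0,0,0],[0,0,0],[0,0,0],[0,0,0]],"offset":[[0,0,0.02],[0,0,0.015],[0,0,0.01],[0,0,0.009],[0,0,0.005],[0,0,0],[0,0,0]],"gripper":[1,1,1,1,1,1,1]}' 40 >/dev/null; python3 go.py 568.8 -1.2 3 -22.6
python3 -m crank '{"twist":[[0,0,0],[0,0,0],[0,0,0],[0,0,0],[0,0,0],[0,0,0]],"offset":[[0,0,0],[0,0,0],[0,0,0],[0,0,0],[0,0,0],[0,0,0]],"gripper":[0.4,0.4,0.4,0.4,0.4,0.4]}' 40 >/dev/null; python3 go.py 568.8 -1.2 3 -22.6
```

```text
now [569.2  -1.7   4.1] yaw -22.59 w 0.998 F [ 0.7 -0.6 -0.2] grip 0.0 t 13.93
twist deg [-0.01 -0.04  0.01] then offset mm [-0.5 -0.3  1.1] or offset first [-0.5 -0.3  1.1]
now [569.3  -1.7   4.4] yaw -22.6 w 0.669 F [-1.  -0.1  5.6] grip 43.7 t 14.68
twist deg [-0.02 -0.05  0.  ] then offset mm [-0.7 -0.3  1.4] or offset first [-0.7 -0.3  1.4]
```

```bash
python3 -m crank '{"twist":[[0,0,0],[0,0,0],[0,0,0],[0,0,0],[0,0,0],[0,0,0],[0,0,-8],[0,0,-8],[0,0,-8],[0,0,-8.2],[0,0,0]],"offset":[[0,0,-0.01],[0,0,-0.02],[0,0,-0.035],[0,0,-0.035],[0,0,-0.035],[0,0,-0.035],[0,0,-0.01],[0,0,0],[0,0,0],[0,0,0],[0,0,0]],"gripper":[0.4,0.4,0.4,0.4,0.4,0.4,0.4,0.4,0.4,0.4,0.4]}' 40 >/dev/null; python3 go.py 371.4 -297 180 9.6
```

```text
now [568.8  -1.9 184.8] yaw 9.5 w 0.663 F [ 0.7 -0.3 -0.5] grip 43.0 t 16.05
twist deg [ 0.01 -0.05 -0.1 ] then offset mm [-243.9  258.     4.8] or offset first [-243.4  258.5    4.6]
```

```bash
python3 -m crank '{"twist":[[0,0,0],[0,0,0],[0,0,0],[0,0,0],[0,0,0],[0,0,0],[0,0,0],[0,0,0],[0,0,0],[0,0,0],[0,0,0]],"offset":[[-0.01,0.01,0],[-0.025,0.027,0],[-0.033,0.035,0],[-0.035,0.037,0],[-0.035,0.037,0],[-0.035,0.037,0],[-0.035,0.037,0],[-0.025,0.026,0],[-0.0104,0.0125,0],[0,0,0],[0,0,0]],"gripper":[0.4,0.4,0.4,0.4,0.4,0.4,0.4,0.4,0.4,0.4,0.4]}' 40 >/dev/null; python3 go.py 371.4 -297 55 9.6
python3 - <<'E'
from m import *
p,d=r.camera("scene");np.save("pics/scene3.npy",d);c=r.get_calibration("scene");W=cloud(c,d)
w=W[200:275,240:325];z=w[...,2];s=r.read_state()["tcp_pos"]
R=np.radians(9.6)
loc=(w[...,:2]-s[:2])@np.array([[np.cos(R),-np.sin(R)],[np.sin(R),np.cos(R)]])
f=(abs(loc[...,0])<50)&(abs(loc[...,1])<60)&(z>150)
for a in range(170,210,4):
    k=f&(z>=a)&(z<a+4)
    if k.sum()>5: print(a,k.sum(),np.round([loc[k][:,0].min(),loc[k][:,0].max(),loc[k][:,1].min(),loc[k][:,1].max()],1))
E
```

```text
now [ 372.9 -295.9  183.8] yaw 9.7 w 0.667 F [-0.6  0.5 -0.8] grip 43.0 t 17.43
twist deg [-0.02 -0.03  0.1 ] then offset mm [ -1.6   0.8 128.8] or offset first [ -1.7   0.9 128.8]
178 16 [-28.6 -26.6 -23.4  22. ]
182 87 [-29.5  -5.5 -27.6  28.4]
186 90 [-29.5  -1.7 -33.4  29.1]
190 113 [-29.5  -2.8 -33.5  36.4]
194 97 [-29.3  -6.5 -38.   43.9]
198 480 [-30.4  30.4 -40.3  43.2]
202 440 [-29.4  26.9 -40.8  43.6]
206 60 [-13.1   6.6 -40.8  43.8]
```

```bash
python3 -m crank '{"twist":[[0,0,0],[0,0,0],[0,0,0],[0,0,0],[0,0,0],[0,0,0],[0,0,0],[0,0,0]],"offset":[[-0.001,0.001,0.015],[0,0,0.03],[0,0,0.03],[0,0,0.025],[0,0,0.018],[0,0,0.01],[0,0,0],[0,0,0]],"gripper":[0.4,0.4,0.4,0.4,0.4,0.4,0.4,0.4]}' 40 >/dev/null; python3 go.py 371.4 -297 33 9.6
```

```text
now [ 371.6 -298.5   56.2] yaw 9.62 w 0.669 F [-0.1  0.1  0. ] grip 43.0 t 18.48
twist deg [ 0.04 -0.04  0.02] then offset mm [ 0.  -1.5 23.2] or offset first [ 0.  -1.5 23.2]
```

```bash
python3 -m crank '{"twist":[[0,0,0],[0,0,0],[0,0,0],[0,0,0],[0,0,0],[0,0,0]],"offset":[[0,-0.001,0.01],[0,0,0.007],[0,0,0.004],[0,0,0.002],[0,0,0],[0,0,0]],"gripper":[0.4,0.4,0.4,0.4,0.4,0.4]}' 40 >/dev/null; python3 go.py 371.4 -297 31 9.6
python3 -m crank '{"twist":[[0,0,0],[0,0,0]],"offset":[[0,0,0.001],[0,0,0]],"gripper":[0.4,0.4]}' 40 >/dev/null; python3 go.py 371.4 -297 31 9.6
```

```text
now [ 371.1 -297.5   32.9] yaw 9.6 w 0.668 F [ 0.1  0.3 -0.8] grip 43.0 t 19.23
twist deg [ 0.02 -0.01 -0.  ] then offset mm [ 0.3 -0.5  1.9] or offset first [ 0.3 -0.5  1.9]
now [ 371.  -297.4   31.8] yaw 9.6 w 0.661 F [-0.  -0.2 -1.6] grip 43.0 t 19.48
twist deg [0. 0. 0.] then offset mm [ 0.5 -0.3  0.8] or offset first [ 0.5 -0.3  0.8]
```

```bash
python3 -m crank '{"twist":[[0,0,0],[0,0,0]],"offset":[[0,0,0.001],[0,0,0]],"gripper":[0.4,0.4]}' 40 >/dev/null; python3 go.py 371.4 -297 31 9.6
python3 -m crank '{"twist":[[0,0,0],[0,0,0]],"offset":[[0,0,0.0005],[0,0,0]],"gripper":[0.4,0.4]}' 40 >/dev/null; python3 go.py 371.4 -297 31 9.6
```

```text
now [ 371.  -297.5   30.8] yaw 9.6 w 0.666 F [-0.6 -0.8  0.5] grip 43.1 t 19.73
twist deg [ 0.01 -0.    0.  ] then offset mm [ 0.4 -0.4 -0.2] or offset first [ 0.4 -0.4 -0.2]
now [ 371.  -297.5   30.8] yaw 9.6 w 0.665 F [-1.7  1.5  5.9] grip 43.9 t 19.98
twist deg [ 0.02  0.01 -0.  ] then offset mm [ 0.4 -0.4 -0.2] or offset first [ 0.4 -0.4 -0.2]
```

```bash
python3 -m crank '{"twist":[[0,0,0],[0,0,0],[0,0,0],[0,0,0],[0,0,0],[0,0,0],[0,0,0],[0,0,0],[0,0,0],[0,0,0]],"offset":[[0,0,-0.0005],[0,0,0],[0,0,0],[0,0,0],[0,0,0],[0,0,-0.01],[0,0,-0.03],[0,0,-0.04],[0,0,-0.045],[0,0,-0.045]],"gripper":[0.4,0.72,0.78,0.85,0.85,0.85,0.85,0.85,0.85,1]}' 40 >/dev/null
python3 -m crank '{"twist":[[0,0,-10],[0,0,-10],[0,0,-10],[0,0,-10],[0,0,-10],[0,0,-10],[0,0,-10],[0,0,-10],[0,0,-10],[0,0,0]],"offset":[[0,-0.03,0],[0,-0.03,0],[0,-0.03,0],[0,-0.03,0],[0,-0.03,0],[0,-0.03,0],[0,0,0],[0,0,0],[0,0,0],[0,0,0]],"gripper":[1,1,1,1,1,1,1,1,1,1]}' 100 >/dev/null; python3 go.py 442.3 -285.2 180 99.6
python3 - <<'E'
from m import *
measure("4",(("base",2.5,9),("pile",40,58),("bar",112,130)),(300,590,-380,-130))
E
```

```text
now [ 273.3 -155.7  201.2] yaw 99.51 w 1.001 F [0.4 0.4 0.6] grip 0.0 t 22.48
twist deg [ 0.02  0.05 -0.09] then offset mm [-155.9  145.    21.2] or offset first [-155.6  145.3   21.4]
top base 117 [342. 258.] z 4.3 [ 471.1 -289.3   34.6   80.7   30.3]
top base 430 [342. 282.] z 4.6 [ 398.  -290.7   99.3  110.3   -1.2]
top base 43 [340. 314.] z 4.9 [ 3.350e+02 -2.859e+02  1.690e+01  4.700e+01  1.000e-01]
top pile 564 [338. 239.] z 47.9 [ 514.7 -272.8   58.    58.2   10.7]
top pile 593 [349. 298.] z 47.9 [ 371.  -296.9   57.9   58.2    9.4]
top bar 217 [347. 266.] z 123.1 [ 442.6 -286.3   13.9   78.3    9.1]
scene base 1428 [301. 308.] z 4.4 [ 442.6 -283.8  222.    83.8    9.4]
scene pile 114 [327. 261.] z 48.1 [ 518.3 -295.5   57.8   13.4   17.3]
scene pile 142 [307. 265.] z 47.7 [ 489.7 -268.8   12.9   42.4    9.5]
scene pile 948 [285. 308.] z 48.8 [ 370.8 -296.2   59.3   57.6    9.1]
scene bar 439 [303. 250.] z 122.8 [ 442.2 -284.8   16.8   77.4    9.5]
```

View pics/scene4.png

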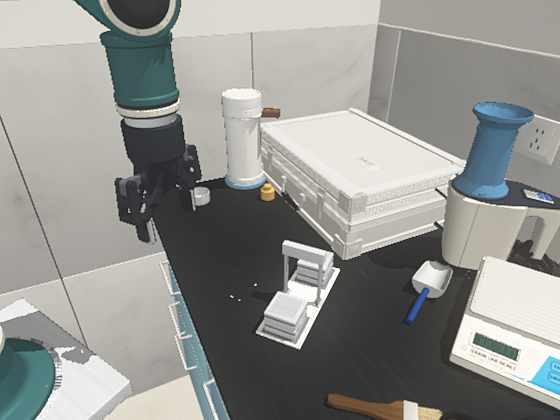

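Both dishes form a square pile at (286,313), at world (370.9,-296.6) with its top at 48.5 mm. Now the handle.

```bash
python3 -m crank '{"twist":[[0,0,0],[0,0,0],[0,0,0],[0,0,0],[0,0,0],[0,0,0],[0,0,0],[0,0,0]],"offset":[[-0.02,0.02,0],[-0.035,0.033,0],[-0.035,0.033,0],[-0.035,0.033,0],[-0.023,0.02,0],[-0.008,0.006,0.01],[0,0,0],[0,0,0]],"gripper":[1,1,1,1,1,1,1,1]}' 100 >/dev/null; python3 go.py 442.4 -285.4 93 99.6
```

```text
now [ 441.2 -284.5  190.6] yaw 99.6 w 1.0 F [0.4 0.8 0.7] grip 0.0 t 23.57
twist deg [-0.06 -0.04 -0.  ] then offset mm [-1.1  1.  97.6] or offset first [-1.2  1.1 97.6]
```

```bash
python3 -m crank '{"twist":[[0,0,0],[0,0,0],[0,0,0],[0,0,0],[0,0,0],[0,0,0]],"offset":[[-0.001,0.001,0.015],[0,0,0.025],[0,0,0.025],[0,0,0.015],[0,0,0],[0,0,0]],"gripper":[1,1,1,1,1,1]}' 100 >/dev/null; python3 go.py 442.4 -285.4 93 99.6
```

```text
now [ 443.9 -286.4  111.4] yaw 99.61 w 0.999 F [ 0.6 -0.7 -0.6] grip 0.0 t 24.32
twist deg [0.05 0.05 0.01] then offset mm [ 1.2 -1.3 18.4] or offset first [ 1.2 -1.3 18.4]
```

```bash
python3 -m crank '{"twist":[[0,0,0],[0,0,0],[0,0,0],[0,0,0],[0,0,0]],"offset":[[0.001,-0.001,0.01],[0,0,0.008],[0,0,0],[0,0,0],[0,0,0]],"gripper":[1,1,1,1,1]}' 100 >/dev/null; python3 go.py 442.4 -285.4 93 99.6
```

```text
now [ 442.4 -285.5   93. ] yaw 99.6 w 0.999 F [-0.1 -0.1  0.1] grip 0.0 t 24.95
twist deg [0.02 0.02 0.  ] then offset mm [ 0.1 -0.  -0. ] or offset first [ 0.1 -0.  -0. ]
```

Centred. Close, keeping the speed low by stepping the opening.

```bash
python3 -m crank '{"twist":[[0,0,0],[0,0,0],[0,0,0],[0,0,0],[0,0,0],[0,0,0],[0,0,0],[0,0,0]],"offset":[[0,0,0],[0,0,0],[0,0,0],[0,0,0],[0,0,0],[0,0,0],[0,0,0],[0,0,0]],"gripper":[0.7,0.4,0.25,0.2,0.16,0.1,0.0,0.0]}' 40 >/dev/null; python3 go.py 442.4 -285.4 93 99.6
python3 -m crank '{"twist":[[0,0,0],[0,0,0],[0,0,0],[0,0,0]],"offset":[[0,0,0],[0,0,0],[0,0,0],[0,0,0]],"gripper":[0,0,0,0]}' 100 >/dev/null; python3 go.py 442.4 -285.4 93 99.6
```

```text
now [ 443.1 -285.3   93.1] yaw 99.62 w 0.158 F [4.1 1.4 0. ] grip 39.6 t 25.95
twist deg [0.08 0.03 0.02] then offset mm [-0.  -0.7  0.1] or offset first [-0.  -0.7  0.1]
now [ 443.  -285.3   93.2] yaw 99.62 w 0.144 F [5.8 1.3 4.3] grip 98.4 t 26.45
twist deg [0.07 0.04 0.02] then offset mm [ 0.  -0.6  0.2] or offset first [ 0.  -0.6  0.2]
```

```bash
python3 -m crank '{"twist":[[0,0,0],[0,0,0],[0,0,0],[0,0,0],[0,0,0],[0,0,0],[0,0,0]],"offset":[[0,0.0006,0],[0,0,0],[0,0,-0.002],[0,0,-0.003],[0,0,-0.005],[0,0,0],[0,0,0]],"gripper":[0,0,0,0,0,0,0]}' 100 >/dev/null; python3 go.py 442.4 -285.4 223 99.6
cat > lev.py <<'E'
from m import *
import sys
h=float(sys.argv[1])
for n in("top","scene"):
    p,d=r.camera(n);cv2.imwrite(f"pics/{n}_L{int(h)}.png",p[:,:,::-1]);W=cloud(r.get_calibration(n),d);R=np.radians(9.6)
    L=(W[...,:2]-[442.4,-285.4])@np.array([[np.cos(R),-np.sin(R)],[np.sin(R),np.cos(R)]]);z=W[...,2]-h
    for nm,c in(("empty-bay pile",-72),("old pile",72)):
        k=(abs(L[...,0]-c)<26)&(abs(L[...,1])<26)&(abs(z-48.5)<8)
        A=np.c_[L[k]-[c,0],np.ones(k.sum())];s=np.linalg.lstsq(A,z[k],rcond=None)[0]
        print(n,nm,k.sum(),"z",np.round(s[2],1),"slope deg",np.round(np.degrees(s[:2]),2))
E
python3 lev.py 10
```

```text
now [ 442.5 -285.2  102.6] yaw 99.6 w 0.146 F [-0.7  1.3 -6.5] grip 97.5 t 27.32
twist deg [-0.03 -0.01 -0.  ] then offset mm [-1.000e-01 -2.000e-01 -1.204e+02] or offset first [-1.000e-01 -2.000e-01 -1.204e+02]
top empty-bay pile 0 z 0.0 slope deg [0. 0.]
top old pile 278 z 47.4 slope deg [0.23 0.2 ]
scene empty-bay pile 686 z 48.4 slope deg [-0.41  0.28]
scene old pile 124 z 48.0 slope deg [0.01 0.97]
```

Full weight (6.5 N) is on the wrist and the carrier is level. Lift the rest gently.

```bash
python3 -m crank '{"twist":[[0,0,0],[0,0,0],[0,0,0],[0,0,0],[0,0,0],[0,0,0],[0,0,0],[0,0,0],[0,0,0],[0,0,0],[0,0,0],[0,0,0]],"offset":[[0,0,-0.004],[0,0,-0.008],[0,0,-0.012],[0,0,-0.015],[0,0,-0.016],[0,0,-0.016],[0,0,-0.016],[0,0,-0.014],[0,0,-0.01],[0,0,-0.006],[0,0,-0.003],[0,0,0]],"gripper":[0,0,0,0,0,0,0,0,0,0,0,0]}' 100 >/dev/null
python3 -m crank '{"twist":[[0,0,0],[0,0,0],[0,0,0],[0,0,0],[0,0,0],[0,0,0]],"offset":[[0,0,0],[0,0,0],[0,0,0],[0,0,0],[0,0,0],[0,0,0]],"gripper":[0,0,0,0,0,0]}' 100 >/dev/null; python3 go.py 442.4 -285.4 223 99.6; python3 lev.py 130; python3 -c "
from rig import r;print(r.read_state()['qvel'].round(4))"
```

```text
now [ 442.8 -285.3  222.8] yaw 99.6 w 0.15 F [-0.4  0.3 -7.8] grip 97.6 t 29.68
twist deg [-0.  0. -0.] then offset mm [-0.  -0.4 -0.2] or offset first [-0.  -0.4 -0.2]
top empty-bay pile 0 z 0.0 slope deg [0. 0.]
top old pile 358 z 47.4 slope deg [0.54 0.57]
scene empty-bay pile 704 z 48.6 slope deg [-0.29  0.31]
scene old pile 254 z 48.2 slope deg [-0.34  0.73]
[ 0.0015  0.0003  0.0014  0.0009 -0.0004 -0.0006  0.0052]
```

View pics/scene_L130.png

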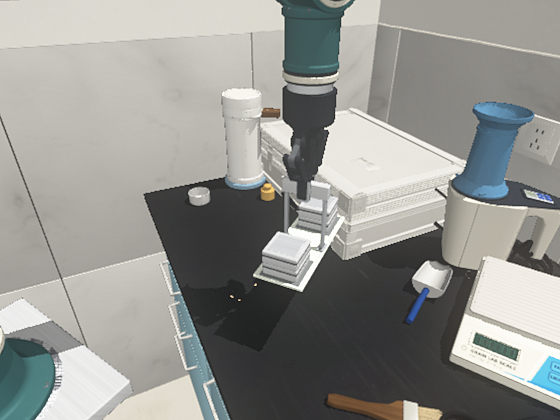

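The carrier hangs level at (300,245) with both piles on it, free of the white box and the worktop, and still.

```bash
python3 -c "
from rig import r;print(r.job_done())"
```

```text
the job is handed in; nothing more can be done
None
```

Job handed in at about 30 s: both dishes are stacked squarely in the empty bay, and the carrier is held still by its handle, level to within about 1° by camera, with its underside about 13 cm above the worktop and both piles on it.

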